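# Put the grader's drive parts back on their shadow boards

## Task

The grading machine's four drive parts have been cleaned: put each one back on the plywood shadow board that bears its black silhouette (large pulley, small pulley, bearing block, link rod), lying flat as it does now, centred on the silhouette and lined up with it. Set the parts down, do not drop them, and leave the oil bottle standing where it is.

Things in the scene. Friction and masses are not known exactly. Their poses are not given: they have to be found in the camera images.
- pulley_large: bare aluminium V-belt pulley lying flat: a grooved disc 80 mm in diameter and 22 mm thick, with a plain round hub 32 mm in diameter standing on its centre up to 44 mm above the underside (dark bore in the hub's top, dark grey face around the hub, pale rim). Loose, about 0.45 kg. Origin: centre of the underside; z along its axis, up. Grip the hub from above. This is the larger of the two pulleys.
- pulley_small: bare aluminium V-belt pulley lying flat: a grooved disc 50 mm in diameter and 18 mm thick, with a plain round hub 24 mm in diameter standing on its centre up to 40 mm above the underside (dark bore in the hub's top, dark grey face around the hub, pale rim). Loose, about 0.18 kg. Origin: centre of the underside; z along its axis, up. Grip the hub from above. This is the smaller of the two pulleys.
- bearing_block: grey painted pillow-block bearing standing on its foot: foot 110 mm (x) by 34 mm (y), 12 mm high, with a dark bolt hole near each end; on its middle a rounded housing 54 mm long (x) and 28 mm thick (y) with flat parallel faces, rising to 60 mm, steel bearing insert showing in both faces. Loose, about 0.5 kg. Origin: centre of the underside of the foot; x along the foot, y through the bearing, z up. Symmetric under a half turn. Grip the housing across its 28 mm thickness.
- link_rod: bare steel link rod lying flat: two equal round eyes (rings 40 mm outside, 22 mm bore, 22 mm high) with centres 88 mm apart, joined by a straight bar 13 mm wide (y) whose free length is 48 mm, its underside 2 mm and its top 20 mm above the underside of the eyes; 128 mm long overall. Loose, about 0.25 kg. Origin: midway between the eyes, level with the underside of the eyes; x along the rod, z up. Symmetric under a half turn. Grip the bar at its middle, across its 13 mm.
- board_large: fixed plywood shadow board, 110 by 110 mm, 4 mm thick (its top is 4 mm above the table), lying flat on the table, bearing one flat black silhouette at its centre: a disc 84 mm in diameter, for the large pulley. Origin: centre of the board's underside; z up. 
- board_small: fixed plywood shadow board, 90 by 90 mm, 4 mm thick (its top is 4 mm above the table), lying flat on the table, bearing one flat black silhouette at its centre: a disc 54 mm in diameter, for the small pulley. Origin: centre of the board's underside; z up. 
- board_block: fixed plywood shadow board, 130 (x) by 60 (y) mm, 4 mm thick (its top is 4 mm above the table), lying flat on the table, bearing one flat black silhouette at its centre: a plain rectangle 114 mm (x) by 38 mm (y), for the foot of the bearing block. Origin: centre of the board's underside; z up. x along the rectangle; the block may lie either way round.
- board_link: fixed plywood shadow board, 144 (x) by 60 (y) mm, 4 mm thick (its top is 4 mm above the table), lying flat on the table, bearing one flat black silhouette at its centre: two discs 44 mm in diameter, 88 mm apart along x, joined by a bar 17 mm wide, for the link rod. Origin: centre of the board's underside; z up. x along the silhouette; the rod may lie either way round.
- oil_bottle: white plastic oil bottle with black cap and paper label, 44 mm in diameter, 110 mm high, standing loose among the parts (0.2 kg). It is not to be handled: the tallest thing among the parts, so carry over or round it. Origin: centre of its underside; z up. Apart from it, two small hex nuts (22 mm, 11 mm high) lie among the parts and do not matter.
Things that resemble listed ones, but are neither listed nor needed, are in the scene too. What is shaped like the bearing_block but yellow is not meant.

How it is judged:
At the end, for the whole second after the job is handed in: Each of the four parts rests flat (tilt under 0.1 rad) on the top of its own board, its centre within 12 mm of the board's centre; bearing block and link rod are lined up with their silhouettes within 0.2 rad, either way round; all are at rest and released (horizontal distance between pulley_large and board_large below 0.012 m and z of pulley_large in the frame of board_large between 0.001 and 0.008 m and angle between each of pulley_large, pulley_small, bearing_block, link_rod's own z axis and vertical below 0.1 rad and linear speed of each of pulley_large, pulley_small, bearing_block, link_rod below 0.02 m/s and angular speed of each of pulley_large, pulley_small, bearing_block, link_rod below 0.2 rad/s and horizontal distance between pulley_small and board_small below 0.012 m and z of pulley_small in the frame of board_small between 0.001 and 0.008 m and horizontal distance between bearing_block and board_block below 0.012 m and z of bearing_block in the frame of board_block between 0.001 and 0.008 m and angle between the x axis of bearing_block and the x axis of board_block, either way round below 0.2 rad and horizontal distance between link_rod and board_link below 0.012 m and z of link_rod in the frame of board_link between 0.001 and 0.008 m and angle between the x axis of link_rod and the x axis of board_link, either way round below 0.2 rad); the robot touches nothing.
It fails at once if the pulley large is dropped or thrown: out of the fingers with its underside more than 40 mm above the table (height (world z) of pulley_large above 0.04 m and contact force between pulley_large and the fingers below 0.01 N).
It fails at once if the pulley small is dropped or thrown: out of the fingers with its underside more than 40 mm above the table (height (world z) of pulley_small above 0.04 m and contact force between pulley_small and the fingers below 0.01 N).
It fails at once if the bearing block is dropped or thrown: out of the fingers with its underside more than 40 mm above the table (height (world z) of bearing_block above 0.04 m and contact force between bearing_block and the fingers below 0.01 N).
It fails at once if the link rod is dropped or thrown: out of the fingers with its underside more than 40 mm above the table (height (world z) of link_rod above 0.04 m and contact force between link_rod and the fingers below 0.01 N).
It fails at once if the oil bottle is tipped by more than 0.4 rad or shifted by more than 30 mm (angle between oil_bottle's own z axis and vertical above 0.4 rad or distance of oil_bottle from where it was at the start of the episode above 0.03 m).
It also fails if it takes over 115 s, if anything falls off the work surface, if the arm or the gripper's body presses on something with over 40 N, if the wrist force passes 120 N, or if a joint passes its speed limit or range.

## Robot

A 7-joint arm with a two-finger parallel gripper is mounted at the origin on the work surface. World frame = base frame: x ahead of the robot, y to its left, z up, the work surface at z = 0. Lengths are in m, angles in rad, forces in N, time in s.
With the tool pointing down it reaches from about 0.4 to 0.875 m from the base axis. Payload 4.4 kg.
Tool frame: the origin (TCP) lies between the finger pads; the fingertips stand 11 mm ahead of it and the grasp point (between the pads) lies 8 mm behind it; z points along the fingers, y is the line along which they close (so a half turn about z gives the same grasp; the last joint's range is limited). The gripper opens to 85 mm and grips with 20 to 120 N. Pads are 22 mm wide; open, the fingers measure 114 mm over their backs; the gripper's body (76 mm by 85 mm) begins 54 mm behind the grasp point. The pads swing forward as they close: fully open they stand 13 mm farther back than shut.
Start: joints at [1.108, 0.628, 0.038, 1.517, -0.027, 0.996, -0.02], TCP at [0.251, -0.599, 0.242] pointing down, gripper open.
Joint ranges: [-3.06, 3.06], [-0.37, 2.12], [-1.25, 1.32], [0.18, 2.47], [-1.1, 4.24], [0.23, 1.98], [-2.94, 2.94]. Speed limits (rad/s): [2.57, 2.57, 3.14, 3.14, 3.14, 3.14, 3.14].

## Interface

Orientations are given as a 3x3 rotation matrix whose columns are the frame's x, y, z axes.
In Python, from rig import * gives the robot as it stands.
- The arm moves only by the tool move_arm, never from a script. Its argument "series" is a list of rows, each a list of 5 numbers: the shift along the tool's x, y, z in cm, then the turn about the tool's z in degrees, then the finger opening in cm, from 0 to 8.54. In form: [[dx, dy, dz, yaw, grip], ...]. A call has 1 to 12 rows; each row shifts and turns the commanded pose from where the row before left it, along the tool's axes as they then stand; what a row does not reach is not made up. A row lasts 1/12 s, in which the tool goes at most 41.7 mm and 7.16 degrees, less where a joint would pass 70% of its speed; a pose out of reach is approached as far as the arm can. A call with a gripper value outside its range is refused whole. The fingers move at their own pace and stop on an object; the grip force is fixed at half the most. Time passes only in rows, so rows that do not move let the fingers close. It gives the time, the measured TCP pose, the force, the opening and the grip force at its end, in the units of the state.
- observe(): the state, without advancing time (a new reading comes with each control period).
- grab_frame(name): name is "scene" or "top"; returns the picture (384x512x3 uint8, red, green, blue); there is no depth.
- camera_info(name): a dict with "fx", "fy", "cx", "cy" (pixels), "k1" (the pictures are not rectified: a ray, as slopes to the right and down, at radius r is drawn at 1 + k1 r^2 times it, then the intrinsics apply), "rvec" (rotation vector, rad) and "tvec" (3), from world to camera coordinates, as OpenCV has them. Camera axes: x right, y down, z forward; pixel columns grow to the right and rows downward; lengths in m; the calibration is good to about 2 mm. A picture is of the moment at which its call begins. camera_info takes no time and is no camera call.
- sign_off(): hands the job in; it is judged then, once.
The state is a dict: "t": time; "joint_pos": joint angles; "joint_velocities": joint speeds; "effort": joint torques, N m; "position": TCP position; "eef_rot": TCP orientation; "force": force on the tool from outside, world axes, zero at the start; "moment": the same for the moment, N m; "gripper_width": opening from 0.0 (shut) to 1.0 (fully open); "finger_force": force on a finger pad.
Only numpy, scipy, OpenCV 4.12 (cv2) and the standard library are available. Lean on these libraries where they do the work, as an engineer would, in place of code of your own. Each camera call takes 0.05 s, during which the arm holds its last target. There are 200 camera calls.

## Working session

There is one attempt and no reset: what is moved stays moved. The work goes in short steps, Python scripts to look and compute and a tool call to move; the robot and the scene stay as the last step left them, time stands still between calls to the robot, and variables do not carry over. Pictures are saved under pics/ and viewed, at most 14 in all, crops included, and the job is handed in when it is done.

Besides the shell and the picture viewer there is one more tool, called after "Emit:" as name(argument=value, ...) on one line, values as JSON. move_arm: Moves the arm, as the interface text tells. Its arguments: {"type":"object","properties":{"series":{"type":"array"}},"required":["series"]}

```bash
mkdir -p pics
python3 - <<'E'
from rig import *
import cv2
for n in("top","scene"):
    f=grab_frame(n); cv2.imwrite(f"pics/{n}0.png",cv2.resize(f[:,:,::-1],(800,600),interpolation=cv2.INTER_CUBIC)); print(camera_info(n))
    cv2.imwrite(f"raw_{n}.png",f[:,:,::-1])
s=observe();print(s)
E
```

```text
{'fx': 463.2535503380773, 'fy': 463.2535503380773, 'cx': 245.40020881484634, 'cy': 182.98403776960097, 'k1': -0.1026046630679972, 'rvec': array([ 2.15486225, -2.14989916,  0.12967512]), 'tvec': array([0.01325645, 0.48184872, 1.18261746])}
{'fx': 348.49127808272004, 'fy': 348.49127808272004, 'cx': 248.01629592754682, 'cy': 189.22588962231646, 'k1': -0.09047820133479292, 'rvec': array([ 1.39806523,  2.45468206, -0.62225772]), 'tvec': array([ 0.23611305, -0.36472168,  1.17942381])}
{'t': 0.1, 'joint_pos': array([ 1.10820185,  0.62923917,  0.03848846,  1.51831658, -0.027005  ,
        0.99630095, -0.02000182]), 'joint_velocities': array([ 1.34210277e-05, -1.13726195e-03, -8.47420209e-04, -2.07477871e-03,
       -8.96042981e-04, -4.54580722e-04, -3.22758144e-04]), 'effort': array([ 2.76006402e-03, -5.64528036e+01,  1.22968566e+00, -1.93975210e+01,
        1.10534034e-02,  5.35562576e-03,  6.20586479e-05]), 'position': array([ 0.25098775, -0.59897324,  0.24147568]), 'eef_rot': array([[ 9.22320377e-01,  3.86425435e-01, -7.10532258e-04],
       [ 3.86426086e-01, -9.22319001e-01,  1.59365995e-03],
       [-3.95066653e-05, -1.74443324e-03, -9.99998478e-01]]), 'force': array([-0.189708  ,  0.06112815, -0.00951209]), 'moment': array([-0.01700271, -0.01227649,  0.07369716]), 'finger_force': 0.0, 'gripper_width': 0.9980971816099796}
```

View pics/top0.png

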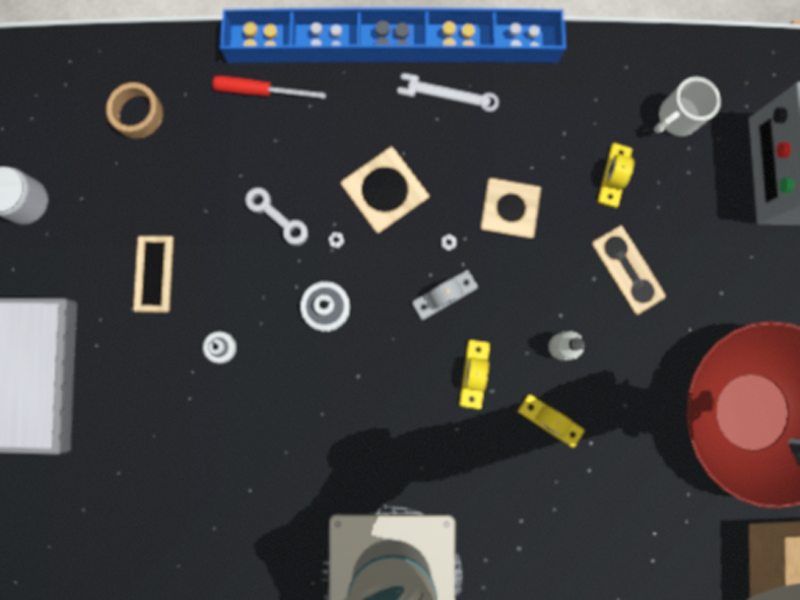

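View pics/scene0.png

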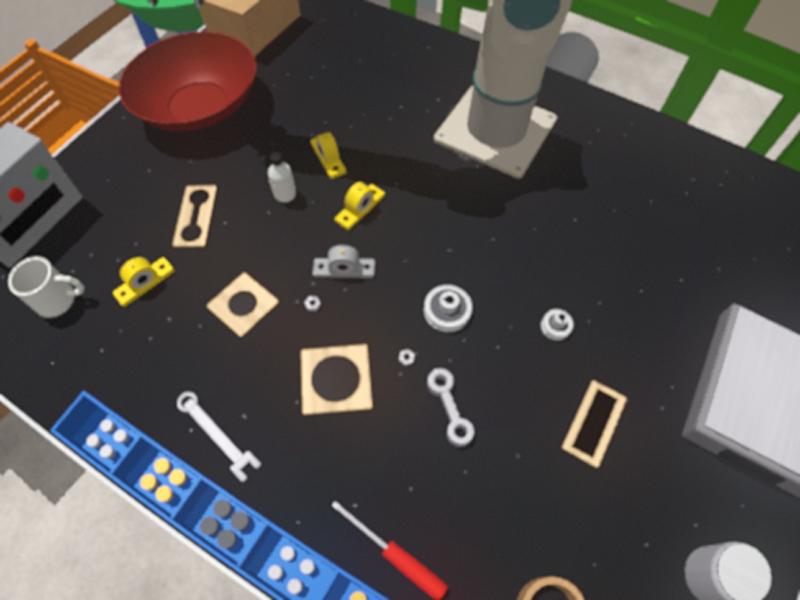

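The top view shows the parts at (view px): link (277,216), large pulley (325,305), small pulley (219,347), grey block (445,295), bottle (567,345). The boards are at: block (153,273), large (385,189), small (511,207), link (629,269). I'll refine these with colour segmentation and two crops.

```bash
cat > h.py <<'E'
import numpy as np, cv2
from rig import *
def w(n,u,v,z):
    c=camera_info(n);K=np.array([[c['fx'],0,c['cx']],[0,c['fy'],c['cy']],[0,0,1]])
    p=cv2.undistortPoints(np.array([[[u,v]]],float),K,np.array([c['k1'],0,0,0,0]))[0,0]
    R=cv2.Rodrigues(c['rvec'])[0];o=-R.T@c['tvec'];d=R.T@np.array([p[0],p[1],1])
    return (o+d*(z-o[2])/d[2])[:2]
def px(n,P):
    c=camera_info(n);K=np.array([[c['fx'],0,c['cx']],[0,c['fy'],c['cy']],[0,0,1]])
    return cv2.projectPoints(np.array(P,float).reshape(-1,1,3),c['rvec'],c['tvec'],K,np.array([c['k1'],0,0,0,0]))[0][:,0]
def crop(n,f,x0,y0,k,W,H,out):
    g=f[y0:y0+H//k,x0:x0+W//k,::-1];cv2.imwrite(out,cv2.resize(g,None,fx=k,fy=k,interpolation=cv2.INTER_CUBIC))
E
python3 - <<'E'
from h import *
f=cv2.imread("raw_top.png")[:,:,::-1].copy()
hsv=cv2.cvtColor(f,cv2.COLOR_RGB2HSV)
m=cv2.inRange(hsv,(8,40,130),(24,160,255))
m[:85]=0
cs,_=cv2.findContours(m,cv2.RETR_EXTERNAL,cv2.CHAIN_APPROX_NONE)
for c in cs:
    if cv2.contourArea(c)>200:
        P=np.array([w("top",*p[0],.004) for p in c])
        r=cv2.minAreaRect((P*1000).astype(np.float32)); b=cv2.boxPoints(r)
        e=max([b[1]-b[0],b[2]-b[1]],key=np.linalg.norm)
        print(r, 'ax',np.degrees(np.arctan2(e[1],e[0])))
crop("top",f,125,110,5,600,600,"pics/c1.png")
crop("top",f,255,160,6,720,540,"pics/c2.png")
E
```

```text
((12.62985610961914, -686.1972045898438), (26.119239807128906, 83.02184295654297), 89.16261291503906) ax -0.83741766
((506.7240905761719, 416.4288330078125), (64.88245391845703, 132.84019470214844), 89.12712860107422) ax -0.87287515
((515.7094116210938, -410.815673828125), (148.37081909179688, 65.62002563476562), 31.011890411376953) ax 31.011889
((624.058837890625, -206.46046447753906), (94.57743835449219, 95.41866302490234), 80.57897186279297) ax -9.421026
((656.5619506835938, 13.60211181640625), (115.01014709472656, 114.72357177734375), 35.92637252807617) ax 35.92637
```

View pics/c1.png

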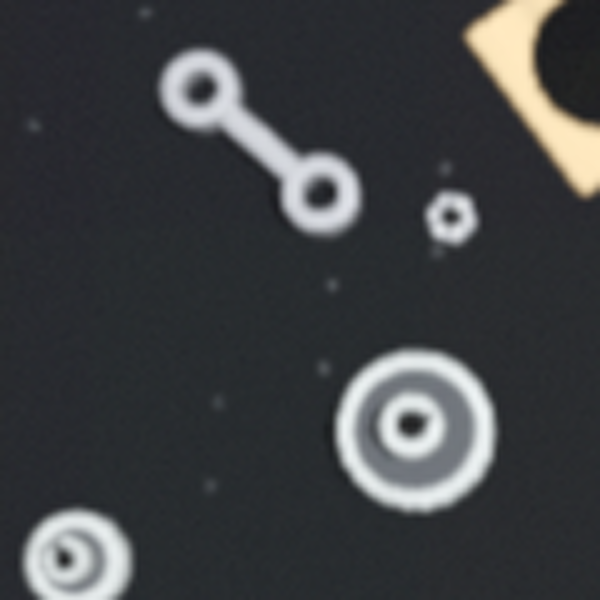

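View pics/c2.png

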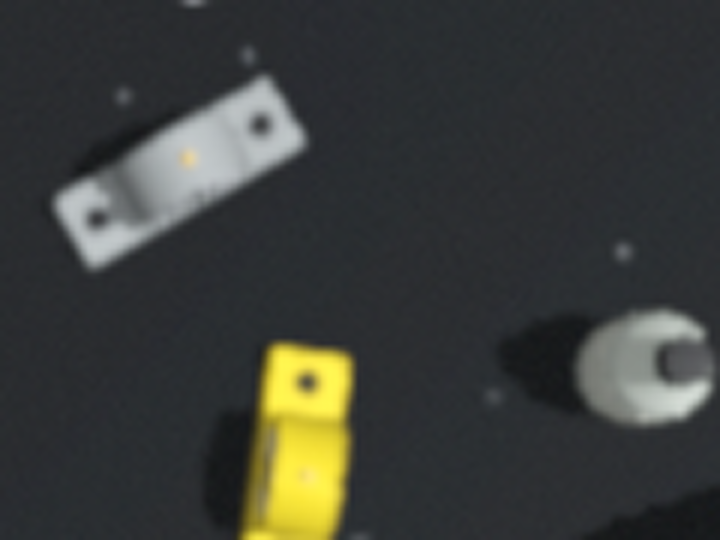

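The crops give: link eyes (200,89) and (321,194); large pulley rim (415,431), hub (411,425); small pulley rim (77,562), bore (65,558). In the second crop, the block bolt holes are at (97,218) and (261,124), and the bottle cap is at (685,362).

Run:
```python
from h import *
def q(name,x0,y0,k,u,v,z):
    p=w("top",x0+(u+.5)/k-.5,y0+(v+.5)/k-.5,z);print(name,p.round(4));return p
a=q('e1',125,110,5,200,89,.022);b=q('e2',125,110,5,321,194,.022);d=b-a
print('link',(a+b)/2,np.degrees(np.arctan2(d[1],d[0])),np.linalg.norm(d))
q('Lrim',125,110,5,415,431,.022);q('Lhub',125,110,5,411,425,.044)
q('Srim',125,110,5,77,562,.018);q('Shub',125,110,5,65,558,.040)
a=q('h1',255,160,6,97,218,.012);b=q('h2',255,160,6,261,124,.012);d=b-a
print('block',(a+b)/2,np.degrees(np.arctan2(d[1],d[0])),np.linalg.norm(d))
q('bot',255,160,6,685,362,.11)
# scene check
def qs(n,u,v,z): print('scene',n,w("scene",(u+.5)/1.5625-.5,(v+.5)/1.5625-.5,z).round(4))
qs('Lhub',450,298,.044);qs('Shub',558,318,.04);qs('bdL',336,378,.004);qs('bdS',242,303,.004);qs('bdB',595,424,.004);qs('bdK',196,216,.004)
qs('e1',440,381,.022);qs('e2',460,432,.022)
```

```text
e1 [0.6336 0.2326]
e2 [0.5758 0.1659]
link [0.60469096 0.19927387] -130.8819224457741 0.0882626474921529
Lrim [0.4487 0.1138]
Lhub [0.4497 0.114 ]
Srim [0.3791 0.2923]
Shub [0.3802 0.2935]
h1 [ 0.4498 -0.0528]
h2 [ 0.4918 -0.1258]
block [ 0.47080256 -0.08929658] -60.07051964683089 0.08425454495616932
bot [ 0.3815 -0.2871]
scene Lhub [0.4481 0.1138]
scene Shub [0.3862 0.2893]
scene bdL [0.6574 0.0147]
scene bdS [ 0.6257 -0.207 ]
scene bdB [0.5118 0.4176]
scene bdK [ 0.5189 -0.4067]
scene e1 [0.5804 0.1672]
scene e2 [0.6384 0.2336]
```

```bash
cat > p.py <<'E'
from h import *
import json,sys
def state():
    s=observe();R=s['eef_rot'];return s,np.array(s['position']),np.degrees(np.arctan2(R[1,0],R[0,0]))
def plan(*wps,vmax=3.8,yaw=6.5):
    """wps: (x,y,z,phi deg,grip cm); prints rows"""
    s,p,ph=state();rows=[]
    for x,y,z,phi,g in wps:
        t=np.array([x,y,z]);phi=ph+(phi-ph+180)%360-180 if phi is not None else ph
        d=np.linalg.norm(t-p)*100;n=int(max(np.ceil(d/vmax),np.ceil(abs(phi-ph)/yaw),1))
        if n>3:n+=2
        k=np.ones(n)
        if n>3:k[[0,-1]]=.5
        c=np.cumsum(k)/k.sum();p0,ph0=p.copy(),ph
        for a in c:
            a_=np.radians(ph);X=np.array([np.cos(a_),np.sin(a_),0]);Y=np.array([np.sin(a_),-np.cos(a_),0])
            e=(p0+a*(t-p0)-p)*100;r=[round(e@X,1),round(e@Y,1),round(-e[2],1),int(round(-(ph0+a*(phi-ph0)-ph))),g]
            p=p+(r[0]*X+r[1]*Y-np.array([0,0,r[2]]))/100 if 0 else p+(r[0]*X+r[1]*Y+np.array([0,0,-r[2]]))/100;ph-=r[3];rows.append(r)
    for i in range(0,len(rows),12):print(json.dumps(rows[i:i+12]))
E
python3 -c "
from p import *
plan((.471,-.089,.18,120,7))"
```

```text
[[1.2, -1.2, 0.2, -3, 7], [2.7, -2.3, 0.4, -6, 7], [2.8, -2.0, 0.4, -6, 7], [3.1, -1.6, 0.3, -6, 7], [3.2, -1.4, 0.4, -6, 7], [3.3, -1.0, 0.4, -6, 7], [3.4, -0.7, 0.4, -7, 7], [3.4, -0.2, 0.4, -6, 7], [3.5, 0.1, 0.4, -6, 7], [3.5, 0.5, 0.4, -6, 7], [3.3, 0.8, 0.3, -6, 7], [3.3, 1.2, 0.4, -6, 7]]
[[3.1, 1.6, 0.4, -6, 7], [2.9, 1.8, 0.4, -6, 7], [2.8, 2.1, 0.4, -6, 7], [2.5, 2.5, 0.4, -6, 7], [1.1, 1.3, 0.1, -3, 7]]
```

Emit:
move_arm(series=[[1.2,-1.2,0.2,-3,7],[2.7,-2.3,0.4,-6,7],[2.8,-2.0,0.4,-6,7],[3.1,-1.6,0.3,-6,7],[3.2,-1.4,0.4,-6,7],[3.3,-1.0,0.4,-6,7],[3.4,-0.7,0.4,-7,7],[3.4,-0.2,0.4,-6,7],[3.5,0.1,0.4,-6,7],[3.5,0.5,0.4,-6,7],[3.3,0.8,0.3,-6,7],[3.3,1.2,0.4,-6,7]])

```text
t: 1.1
position: [0.4092, -0.2313, 0.1982]
eef_rot: [[-0.052, 0.999, -0.0], [0.999, 0.052, -0.0], [-0.0, -0.0, -1.0]]
force: [0.8, -0.5, 0.2]
gripper_width: 0.816
finger_force: 0.0
```

Emit:
move_arm(series=[[3.1,1.6,0.4,-6,7],[2.9,1.8,0.4,-6,7],[2.8,2.1,0.4,-6,7],[2.5,2.5,0.4,-6,7],[1.1,1.3,0.1,-3,7],[0,0,0,0,7],[0,0,0,0,7],[0,0,0,0,7]])

```text
t: 1.77
position: [0.4706, -0.0904, 0.181]
eef_rot: [[-0.494, 0.869, -0.001], [0.869, 0.494, -0.001], [-0.0, -0.002, -1.0]]
force: [-0.6, -0.5, -0.3]
gripper_width: 0.823
finger_force: 0.0
```

```bash
python3 -c "
from p import *
s,p,ph=state();print(s['t'],p,ph,s['gripper_width'],s['joint_pos'])
plan((.471,-.089,.032,120,7))"
```

```text
1.7667 [ 0.47058947 -0.09040824  0.18104744] 119.61132282600514 0.822927622565491 [ 0.42601316  0.5071296  -0.42015491  2.03818964  0.32971181  0.66190484
  0.3066001 ]
[[0.0, 0.0, 1.5, 0, 7], [0.0, 0.0, 3.0, 0, 7], [0.1, 0.1, 3.0, 0, 7], [-0.0, -0.0, 2.9, 0, 7], [-0.0, -0.0, 3.0, 0, 7], [0.0, 0.0, 1.5, 0, 7]]
```

Emit:
move_arm(series=[[0.1,0.1,1.5,0,7],[0,0,3,0,7],[0,0,3,0,7],[0,0,3,0,7],[0,0,3,0,7],[0,0,1.4,0,7],[0,0,0,0,7],[0,0,0,0,7]])

```text
t: 2.43
position: [0.4708, -0.0892, 0.032]
eef_rot: [[-0.494, 0.869, -0.002], [0.869, 0.494, -0.001], [0.0, -0.002, -1.0]]
force: [-0.6, -0.6, 0.4]
gripper_width: 0.82
finger_force: 0.0
```

Emit:
move_arm(series=[[0,0,0,0,4],[0,0,0,0,2],[0,0,0,0,1],[0,0,0,0,1],[0,0,0,0,1],[0,0,0,0,1],[0,0,0,0,1],[0,0,0,0,1]])

```text
t: 3.1
position: [0.4724, -0.0884, 0.0336]
eef_rot: [[-0.496, 0.869, 0.002], [0.869, 0.496, -0.001], [-0.002, 0.001, -1.0]]
force: [-0.9, 0.0, 5.5]
gripper_width: 0.318
finger_force: 60.3
```

```bash
python3 -c "
from p import *
plan((.472,-.088,.12,None,1),(.508,.417,.12,179.1,1),(.508,.417,.07,179.1,1))"
```

```text
[[0.0, -0.0, -2.9, 0, 1], [0.0, -0.0, -2.9, 0, 1], [0.1, -0.0, -2.8, 0, 1], [1.4, 0.9, -0.0, -2, 1], [2.7, 2.0, -0.0, -4, 1], [2.6, 2.2, -0.0, -4, 1], [2.5, 2.3, -0.0, -4, 1], [2.2, 2.5, -0.0, -4, 1], [2.1, 2.7, -0.0, -4, 1], [1.9, 2.7, -0.0, -4, 1], [1.7, 3.0, -0.0, -4, 1], [1.5, 3.0, -0.0, -4, 1]]
[[1.3, 3.1, -0.0, -4, 1], [1.0, 3.2, -0.0, -4, 1], [0.9, 3.3, -0.0, -4, 1], [0.6, 3.3, -0.0, -3, 1], [0.4, 3.3, -0.0, -4, 1], [0.2, 3.4, -0.0, -4, 1], [-0.1, 1.7, -0.0, -2, 1], [0.0, -0.0, 2.5, 0, 1], [0.0, -0.0, 2.5, 0, 1]]
```

Emit:
move_arm(series=[[0,0,-1.5,0,1],[0,0,-2.9,0,1],[0,0,-4.1,0,1],[1.4,0.9,0,-2,1],[2.7,2.0,0,-4,1],[2.6,2.2,0,-4,1],[2.5,2.3,0,-4,1],[2.2,2.5,0,-4,1],[2.1,2.7,0,-4,1],[1.9,2.7,0,-4,1],[1.7,3.0,0,-4,1],[1.5,3.0,0,-4,1]])

```text
t: 4.1
position: [0.4916, 0.1994, 0.1175]
eef_rot: [[-0.898, 0.44, -0.0], [0.44, 0.898, -0.001], [-0.0, -0.001, -1.0]]
force: [1.0, -0.3, -5.4]
gripper_width: 0.323
finger_force: 60.1
```

Emit:
move_arm(series=[[1.3,3.1,0,-4,1],[1.0,3.2,0,-4,1],[0.9,3.3,0,-4,1],[0.6,3.3,0,-3,1],[0.4,3.3,0,-4,1],[0.2,3.4,0,-4,1],[-0.1,1.7,0,-2,1],[0,0,2.5,0,1],[0,0,2.5,0,1],[0,0,0,0,1],[0,0,0,0,1]])

```text
t: 5.02
position: [0.5069, 0.4148, 0.0658]
eef_rot: [[-1.0, 0.022, -0.003], [0.022, 1.0, -0.004], [0.003, -0.004, -1.0]]
force: [1.3, -0.2, -3.9]
gripper_width: 0.317
finger_force: 60.2
```

```bash
python3 -c "
from p import *
s,p,ph=state();print(s['t'],p,ph,s['force'])
f=grab_frame('scene');crop('scene',f,320,190,6,720,600,'pics/b1.png')
plan((.508,.417,.038,179.1,1))"
```

```text
5.0167 [0.50685824 0.41482831 0.06581123] 178.72079062587335 [ 1.33207159 -0.1534575  -3.93142094]
[[-0.0, 0.1, 2.9, 0, 1]]
```

View pics/b1.png

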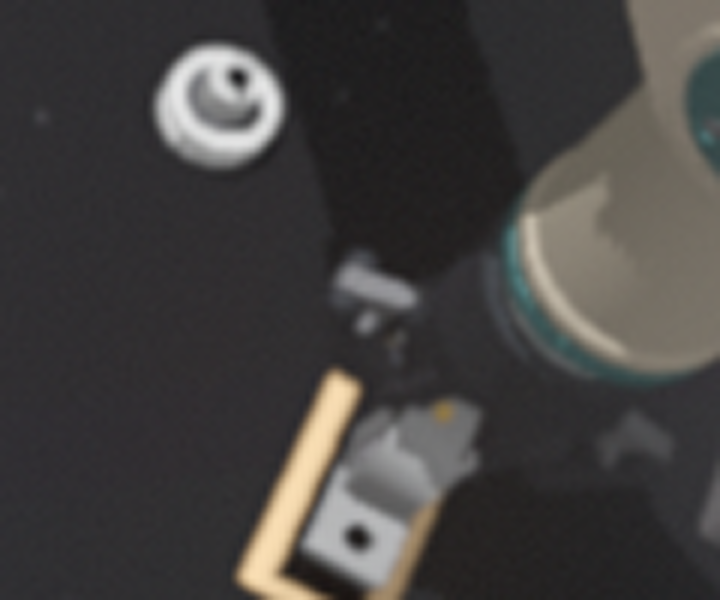

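The block is held just above the board (around 360,500 in the crop), parallel to the silhouette and well placed, so I'm lowering it.

Emit:
move_arm(series=[[-0.1,0.2,1.0,0,1],[0,0,0.8,0,1],[0,0,0.5,0,1],[0,0,0.3,0,1],[0,0,0.2,0,1],[0,0,0,0,1],[0,0,0,0,1]])

```text
t: 5.65
position: [0.509, 0.4189, 0.0394]
eef_rot: [[-1.0, 0.022, 0.0], [0.022, 1.0, 0.0], [-0.0, 0.0, -1.0]]
force: [0.0, 0.7, -4.6]
gripper_width: 0.32
finger_force: 60.5
```

Emit:
move_arm(series=[[0,0,0.1,0,1],[0,0,0.1,0,1],[0,0,0.1,0,1],[0,0,0,0,1],[0,0,0,0,1]])

```text
t: 6.07
position: [0.5092, 0.4191, 0.0377]
eef_rot: [[-1.0, 0.022, 0.001], [0.022, 1.0, 0.0], [-0.001, 0.0, -1.0]]
force: [-2.7, -1.5, 5.4]
gripper_width: 0.326
finger_force: 61.7
```

Contact. Releasing to a modest opening, then going up and on to the small pulley.

Emit:
move_arm(series=[[0,0,0,0,4],[0,0,0,0,6],[0,0,0,0,6],[0,0,0,0,6],[0,0,0,0,6],[0,0,-2,0,6],[0,0,-3,0,6],[0,0,-3,0,6],[0,0,-2,0,6],[0,0,0,0,6]])

```text
t: 6.9
position: [0.5108, 0.4214, 0.1413]
eef_rot: [[-1.0, 0.022, 0.006], [0.022, 1.0, 0.006], [-0.006, 0.006, -1.0]]
force: [-0.3, 0.3, 0.0]
gripper_width: 0.703
finger_force: 0.0
```

```bash
python3 -c "
from p import *
s,p,ph=state();print(s['t'],p,ph)
plan((.380,.292,.12,127,6))"
```

```text
6.9 [0.51079934 0.42140963 0.1413149 ] 178.72015376180823
[[0.7, -0.7, 0.1, 3, 6], [1.4, -1.6, 0.3, 6, 6], [1.1, -1.6, 0.2, 5, 6], [1.0, -1.8, 0.2, 6, 6], [0.9, -1.9, 0.3, 6, 6], [0.6, -1.9, 0.2, 6, 6], [0.4, -2.0, 0.2, 5, 6], [0.3, -2.1, 0.3, 6, 6], [0.0, -2.0, 0.2, 6, 6], [-0.1, -1.0, 0.1, 3, 6]]
```

Emit:
move_arm(series=[[0.7,-0.7,0.1,3,6],[1.4,-1.6,0.3,6,6],[1.1,-1.6,0.2,5,6],[1.0,-1.8,0.2,6,6],[0.9,-1.9,0.3,6,6],[0.6,-1.9,0.2,6,6],[0.4,-2.0,0.2,5,6],[0.3,-2.1,0.3,6,6],[0.0,-2.0,0.2,6,6],[-0.1,-1.0,0.1,3,6],[0,0,0,0,6],[0,0,0,0,6]])

```text
t: 7.9
position: [0.3787, 0.2895, 0.1152]
eef_rot: [[-0.6, 0.8, 0.0], [0.8, 0.6, 0.0], [-0.0, 0.0, -1.0]]
force: [0.4, 0.3, -0.4]
gripper_width: 0.703
finger_force: 0.0
```

```bash
python3 -c "
from p import *
s,p,ph=state();print(s['t'],p,ph)
plan((.380,.292,.031,127,6))"
```

```text
7.9 [0.37867671 0.28949461 0.11520077] 126.84568945389202
[[0.0, 0.1, 2.8, 0, 6], [0.1, 0.1, 2.8, 0, 6], [0.0, 0.1, 2.8, 0, 6]]
```

Emit:
move_arm(series=[[0,0.1,2,0,6],[0.1,0.1,2.5,0,6],[0,0.1,2,0,6],[0,0,1,0,6],[0,0,0.8,0,6],[0,0,0,0,6],[0,0,0,0,6]])

```text
t: 8.48
position: [0.3806, 0.2923, 0.0324]
eef_rot: [[-0.599, 0.801, 0.0], [0.801, 0.599, 0.0], [0.0, 0.0, -1.0]]
force: [-0.1, 0.2, 0.4]
gripper_width: 0.701
finger_force: 0.0
```

Emit:
move_arm(series=[[0,0,0,0,3.5],[0,0,0,0,2],[0,0,0,0,1],[0,0,0,0,1],[0,0,0,0,1],[0,0,0,0,1],[0,0,0,0,1],[0,0,0,0,1]])

```text
t: 9.15
position: [0.381, 0.2923, 0.0334]
eef_rot: [[-0.598, 0.801, 0.002], [0.801, 0.598, 0.001], [-0.0, 0.002, -1.0]]
force: [-1.2, -0.6, 6.8]
gripper_width: 0.256
finger_force: 58.4
```

```bash
python3 -c "
from p import *
plan((.381,.292,.12,None,1),(.625,-.2065,.12,80,1),(.625,-.2065,.06,80,1))"
```

```text
[[-0.0, -0.0, -2.9, 0, 1], [-0.0, -0.0, -2.9, 0, 1], [-0.0, -0.0, -2.9, 0, 1], [-1.7, -0.3, 0.0, 1, 1], [-3.4, -0.6, 0.0, 3, 1], [-3.5, -0.4, 0.0, 3, 1], [-3.4, -0.2, 0.0, 3, 1], [-3.5, -0.1, 0.0, 3, 1], [-3.5, 0.2, 0.0, 3, 1], [-3.4, 0.3, 0.0, 3, 1], [-3.5, 0.5, 0.0, 3, 1], [-3.4, 0.7, 0.0, 3, 1]]
[[-3.3, 0.8, 0.0, 3, 1], [-3.3, 1.1, 0.0, 3, 1], [-3.3, 1.2, 0.0, 3, 1], [-3.2, 1.4, 0.0, 3, 1], [-3.1, 1.5, 0.0, 2, 1], [-3.1, 1.6, 0.0, 3, 1], [-2.9, 1.8, 0.0, 3, 1], [-1.4, 1.0, 0.0, 2, 1], [-0.0, 0.0, 3.0, 0, 1], [-0.0, 0.0, 3.0, 0, 1]]
```

Emit:
move_arm(series=[[0,0,-1.5,0,1],[0,0,-3,0,1],[0,0,-4,0,1],[-1.7,-0.3,0,1,1],[-3.4,-0.6,0,3,1],[-3.5,-0.4,0,3,1],[-3.4,-0.2,0,3,1],[-3.5,-0.1,0,3,1],[-3.5,0.2,0,3,1],[-3.4,0.3,0,3,1],[-3.5,0.5,0,3,1],[-3.4,0.7,0,3,1]])

```text
t: 10.15
position: [0.5105, 0.0247, 0.1176]
eef_rot: [[-0.201, 0.98, 0.0], [0.98, 0.201, -0.0], [-0.0, -0.0, -1.0]]
force: [0.3, 0.3, -2.0]
gripper_width: 0.253
finger_force: 59.5
```

Emit:
move_arm(series=[[-3.3,0.8,0,3,1],[-3.3,1.1,0,3,1],[-3.3,1.2,0,3,1],[-3.2,1.4,0,3,1],[-3.1,1.5,0,2,1],[-3.1,1.6,0,3,1],[-2.9,1.8,0,3,1],[-1.4,1.0,0,2,1],[0,0,3,0,1],[0,0,2.5,0,1],[0,0,0,0,1],[0,0,0,0,1]])

```text
t: 11.15
position: [0.6225, -0.2059, 0.0611]
eef_rot: [[0.178, 0.984, -0.004], [0.984, -0.178, 0.001], [0.001, -0.004, -1.0]]
force: [0.2, 0.8, -1.1]
gripper_width: 0.256
finger_force: 59.3
```

```bash
python3 -c "
from p import *
s,p,ph=state();print(s['t'],p,ph,s['force'],s['finger_force'],s['gripper_width'])
f=grab_frame('scene');crop('scene',f,90,130,6,720,600,'pics/s1.png')
plan((.625,-.2065,.04,80,1))"
```

```text
11.15 [ 0.62250297 -0.20585231  0.061123  ] 79.74877408577356 [ 0.18920704  0.80306318 -1.11647792] 59.34251368045807 0.25617839306942175
[[-0.0, 0.1, 2.3, 0, 1]]
```

View pics/s1.png

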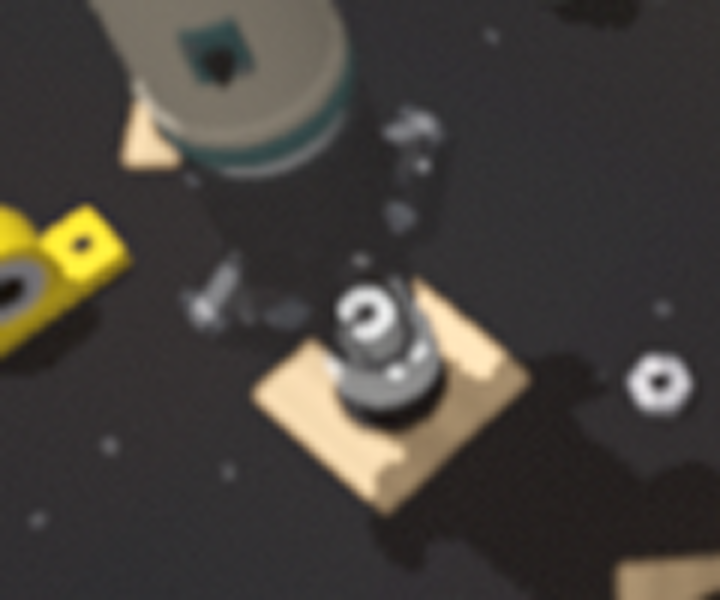

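```bash
python3 -c "
from p import *
for P in [(.6225,-.206,.028),(.6225,-.206,.046),(.6225,-.206,.068),(.625,-.2065,.004)]:
    print(P,((px('scene',P)[0]-[90,130]+.5)*6-.5).round(0))"
```

```text
(0.6225, -0.206, 0.028) [385. 356.]
(0.6225, -0.206, 0.046) [375. 337.]
(0.6225, -0.206, 0.068) [363. 312.]
(0.625, -0.2065, 0.004) [392. 384.]
```

The hub top is at (367,315) in the crop, against a predicted (363,312). The pulley is upright and on target, so I'm lowering it.

Emit:
move_arm(series=[[0,0.2,1,0,1],[0,0.1,0.7,0,1],[0,0,0.4,0,1],[0,0,0.2,0,1],[0,0,0.1,0,1],[0,0,0,0,1],[0,0,0,0,1]])

```text
t: 11.78
position: [0.6273, -0.207, 0.0385]
eef_rot: [[0.178, 0.984, 0.0], [0.984, -0.178, -0.0], [-0.0, 0.0, -1.0]]
force: [0.3, -0.5, -2.2]
gripper_width: 0.256
finger_force: 59.3
```

Emit:
move_arm(series=[[0,-0.2,0.1,0,1],[0,0,0.1,0,1],[0,0,0,0,1],[0,0,0,0,1]])

```text
t: 12.12
position: [0.6254, -0.2066, 0.0375]
eef_rot: [[0.178, 0.984, 0.001], [0.984, -0.178, -0.0], [-0.0, 0.001, -1.0]]
force: [-1.7, 0.8, 6.1]
gripper_width: 0.253
finger_force: 60.3
```

Contact. Release, then on to the large pulley.

Emit:
move_arm(series=[[0,0,0,0,3.5],[0,0,0,0,6],[0,0,0,0,6],[0,0,0,0,6],[0,0,-0.5,0,6],[0,0,-2,0,6],[0,0,-3,0,6],[0,0,-3,0,6],[0,0,-1,0,6],[0,0,0,0,6],[0,0,0,0,6]])

```text
t: 13.03
position: [0.6252, -0.2067, 0.1316]
eef_rot: [[0.178, 0.984, 0.001], [0.984, -0.178, -0.0], [-0.0, 0.001, -1.0]]
force: [-0.4, 0.0, -1.8]
gripper_width: 0.707
finger_force: 0.0
```

```bash
python3 -c "
from p import *
s,p,ph=state();print(s['t'],p,ph)
plan((.449,.114,.12,105,6.5))"
```

```text
13.0333 [ 0.62516871 -0.20671764  0.13157944] 79.72456425511686
[[1.3, -1.0, 0.1, -1, 6.5], [2.6, -2.1, 0.1, -2, 6.5], [2.7, -2.0, 0.1, -3, 6.5], [2.8, -1.8, 0.1, -2, 6.5], [2.8, -1.7, 0.1, -2, 6.5], [2.9, -1.6, 0.1, -3, 6.5], [3.0, -1.5, 0.1, -2, 6.5], [3.1, -1.3, 0.1, -2, 6.5], [3.1, -1.3, 0.1, -3, 6.5], [3.1, -1.1, 0.1, -2, 6.5], [3.2, -0.9, 0.1, -2, 6.5], [1.6, -0.5, 0.1, -1, 6.5]]
```

Emit:
move_arm(series=[[1.3,-1.0,0.1,-1,6.5],[2.6,-2.1,0.1,-2,6.5],[2.7,-2.0,0.1,-3,6.5],[2.8,-1.8,0.1,-2,6.5],[2.8,-1.7,0.1,-2,6.5],[2.9,-1.6,0.1,-3,6.5],[3.0,-1.5,0.1,-2,6.5],[3.1,-1.3,0.1,-2,6.5],[3.1,-1.3,0.1,-3,6.5],[3.1,-1.1,0.1,-2,6.5],[3.2,-0.9,0.1,-2,6.5],[1.6,-0.5,0.1,-1,6.5]])

```text
t: 14.03
position: [0.4451, 0.1177, 0.1179]
eef_rot: [[-0.26, 0.965, -0.004], [0.966, 0.26, 0.001], [0.002, -0.004, -1.0]]
force: [0.1, 1.0, -0.0]
gripper_width: 0.758
finger_force: 0.0
```

Emit:
move_arm(series=[[0,0,0,0,6.5],[0,0,0,0,6.5],[0,0,0,0,6.5]])

```text
t: 14.28
position: [0.4483, 0.1131, 0.1185]
eef_rot: [[-0.253, 0.967, -0.002], [0.967, 0.253, -0.001], [-0.001, -0.002, -1.0]]
force: [0.5, 0.2, 0.0]
gripper_width: 0.764
finger_force: 0.0
```

```bash
python3 -c "
from p import *
s,p,ph=state();print(s['t'],p,ph)
plan((.449,.114,.035,105,6.5))"
```

```text
14.2833 [0.44832841 0.11310797 0.11845903] 104.66577400881177
[[0.0, 0.0, 2.8, 0, 6.5], [0.0, 0.1, 2.8, 0, 6.5], [0.1, -0.0, 2.7, 0, 6.5]]
```

Emit:
move_arm(series=[[0,0,2,0,6.5],[0.1,0.1,2.5,0,6.5],[0,0,2,0,6.5],[0,0,1,0,6.5],[0,0,0.7,0,6.5],[0,0,0,0,6.5],[0,0,0,0,6.5]])

```text
t: 14.87
position: [0.4496, 0.115, 0.0374]
eef_rot: [[-0.253, 0.967, 0.0], [0.967, 0.253, -0.0], [-0.0, 0.0, -1.0]]
force: [0.0, -0.5, -0.2]
gripper_width: 0.763
finger_force: 0.0
```

Emit:
move_arm(series=[[0,0,0,0,4],[0,0,0,0,2],[0,0,0,0,1],[0,0,0,0,1],[0,0,0,0,1],[0,0,0,0,1],[0,0,0,0,1],[0,0,0,0,1]])

```text
t: 15.53
position: [0.4502, 0.1156, 0.0385]
eef_rot: [[-0.254, 0.967, 0.002], [0.967, 0.254, 0.001], [-0.0, 0.003, -1.0]]
force: [0.2, -0.5, 7.6]
gripper_width: 0.35
finger_force: 58.7
```

```bash
python3 -c "
from p import *
s,p,ph=state();print(s['t'],p,ph)
plan((.449,.114,.09,None,1),(.6565,.0140,.09,90,1))"
```

```text
15.5333 [0.4501933  0.1156217  0.03853884] 104.72427362342137
[[-0.1, -0.1, -2.6, 0, 1], [-0.0, -0.1, -2.5, 0, 1], [-0.9, 1.1, -0.0, 1, 1], [-1.9, 2.2, -0.0, 2, 1], [-1.7, 2.3, -0.0, 2, 1], [-1.7, 2.4, -0.0, 1, 1], [-1.6, 2.3, -0.0, 2, 1], [-1.6, 2.5, -0.0, 2, 1], [-1.4, 2.5, -0.0, 2, 1], [-1.4, 2.5, -0.0, 2, 1], [-0.7, 1.3, -0.0, 1, 1]]
```

Emit:
move_arm(series=[[0,0,-2.1,0,1],[0,0,-3,0,1],[-0.9,1.1,0,1,1],[-1.9,2.2,0,2,1],[-1.7,2.3,0,2,1],[-1.7,2.4,0,1,1],[-1.6,2.3,0,2,1],[-1.6,2.5,0,2,1],[-1.4,2.5,0,2,1],[-1.4,2.5,0,2,1],[-0.9,1.2,0,1,1],[0,0,0,0,1]])

```text
t: 16.53
position: [0.6591, 0.0086, 0.0879]
eef_rot: [[0.01, 1.0, 0.003], [1.0, -0.01, -0.002], [-0.002, 0.003, -1.0]]
force: [0.7, -0.9, -4.4]
gripper_width: 0.344
finger_force: 61.0
```

Emit:
move_arm(series=[[0,0,1.5,0,1],[0,0,1,0,1],[0,0,0,0,1],[0,0,0,0,1]])

```text
t: 16.87
position: [0.6546, 0.0131, 0.0623]
eef_rot: [[0.004, 1.0, -0.003], [1.0, -0.004, -0.0], [-0.0, -0.003, -1.0]]
force: [-0.1, -0.2, -4.2]
gripper_width: 0.347
finger_force: 61.0
```

```bash
python3 -c "
from p import *
s,p,ph=state();print(s['t'],p,ph)
f=grab_frame('scene');crop('scene',f,150,180,6,720,600,'pics/l1.png')
h=p[2]-.0385
for d in (h,h+.022,h+.044):
  print(((px('scene',[p[0],p[1],d])[0]-[150,180]+.5)*6-.5).round(0))
plan((.657,.014,.044,90,1))"
```

```text
16.8667 [0.6545605  0.01311921 0.06226082] 89.78230501720722
[388. 350.]
[384. 331.]
[380. 311.]
[[0.1, 0.2, 1.9, 0, 1]]
```

View pics/l1.png

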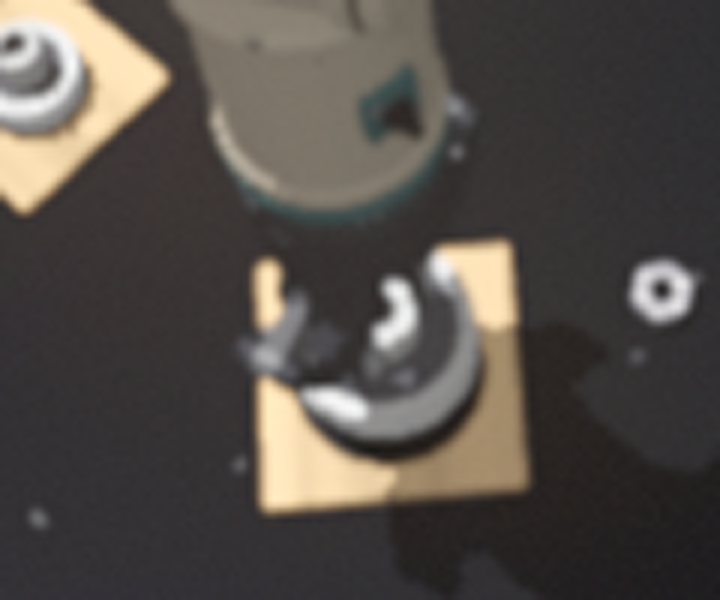

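The large pulley hangs over its silhouette, with the hub near (380,315) as predicted. Lowering.

Emit:
move_arm(series=[[0.1,0.2,0.8,0,1],[0,0,0.5,0,1],[0,0,0.3,0,1],[0,0,0.1,0,1],[0,0,0.1,0,1],[0,0,0,0,1],[0,0,0,0,1]])

```text
t: 17.5
position: [0.6584, 0.0138, 0.0455]
eef_rot: [[0.005, 1.0, 0.0], [1.0, -0.005, 0.0], [0.0, 0.0, -1.0]]
force: [-0.0, -0.1, -4.8]
gripper_width: 0.349
finger_force: 61.0
```

Emit:
move_arm(series=[[0,-0.1,0.1,0,1],[0,0,0.1,0,1],[0,0,0.1,0,1],[0,0,0,0,1],[0,0,0,0,1]])

```text
t: 17.92
position: [0.6572, 0.0138, 0.0427]
eef_rot: [[0.005, 1.0, -0.0], [1.0, -0.005, -0.0], [-0.0, -0.0, -1.0]]
force: [-2.3, -0.1, -0.2]
gripper_width: 0.345
finger_force: 61.3
```

Emit:
move_arm(series=[[0,0,0.1,0,1],[0,0,0,0,4],[0,0,0,0,6.5],[0,0,0,0,6.5],[0,0,0,0,6.5],[0,0,-0.5,0,6.5],[0,0,-2,0,6.5],[0,0,-3,0,6.5],[0,0,-2,0,6.5],[0,0,0,0,6.5],[0,0,0,0,6.5]])

```text
t: 18.83
position: [0.6584, 0.0139, 0.118]
eef_rot: [[0.005, 1.0, 0.003], [1.0, -0.005, 0.0], [0.0, 0.003, -1.0]]
force: [-0.7, -0.1, -0.9]
gripper_width: 0.764
finger_force: 0.0
```

```bash
python3 -c "
from p import *
s,p,ph=state();print(s['t'],p,ph)
plan((.605,.2,.10,49.1,5))"
```

```text
18.8333 [0.65839932 0.0138769  0.11802245] 89.7257960240162
[[1.2, -0.3, 0.1, 3, 5], [2.2, -0.8, 0.2, 5, 5], [2.2, -1.0, 0.3, 5, 5], [2.2, -1.2, 0.2, 5, 5], [2.0, -1.4, 0.2, 5, 5], [1.8, -1.5, 0.2, 5, 5], [1.8, -1.7, 0.3, 5, 5], [1.5, -1.8, 0.2, 5, 5], [0.7, -1.0, 0.1, 3, 5]]
```

Emit:
move_arm(series=[[1.2,-0.3,0.1,3,5],[2.2,-0.8,0.2,5,5],[2.2,-1.0,0.3,5,5],[2.2,-1.2,0.2,5,5],[2.0,-1.4,0.2,5,5],[1.8,-1.5,0.2,5,5],[1.8,-1.7,0.3,5,5],[1.5,-1.8,0.2,5,5],[0.7,-1.0,0.1,3,5],[0,0,0,0,5],[0,0,0,0,5],[0,0,0,0,5]])

```text
t: 19.83
position: [0.604, 0.1974, 0.0977]
eef_rot: [[0.66, 0.752, -0.001], [0.752, -0.66, -0.002], [-0.002, 0.001, -1.0]]
force: [0.8, -0.4, -0.0]
gripper_width: 0.583
finger_force: 0.0
```

```bash
python3 -c "
from p import *
s,p,ph=state();print(s['t'],p,ph)
plan((.605,.2,.017,49.1,5))"
```

```text
19.8333 [0.60396253 0.1974408  0.09769846] 48.73133950381445
[[0.1, -0.0, 2.7, 0, 5], [0.1, -0.1, 2.7, 0, 5], [0.1, 0.0, 2.7, 0, 5]]
```

Emit:
move_arm(series=[[0.1,0,2,0,5],[0.1,-0.1,2.5,0,5],[0.1,0,2,0,5],[0,0,1,0,5],[0,0,0.4,0,5],[0,0,0,0,5],[0,0,0,0,5]])

```text
t: 20.42
position: [0.6058, 0.2017, 0.02]
eef_rot: [[0.66, 0.751, 0.001], [0.751, -0.66, 0.0], [0.001, 0.001, -1.0]]
force: [-0.1, 0.9, 0.2]
gripper_width: 0.583
finger_force: 0.0
```

Emit:
move_arm(series=[[0,0,0,0,3],[0,0,0,0,1.5],[0,0,0,0,0.5],[0,0,0,0,0],[0,0,0,0,0],[0,0,0,0,0],[0,0,0,0,0],[0,0,0,0,0]])

```text
t: 21.08
position: [0.606, 0.2025, 0.0207]
eef_rot: [[0.66, 0.752, 0.002], [0.752, -0.66, 0.0], [0.002, 0.001, -1.0]]
force: [-0.1, -1.2, 6.3]
gripper_width: 0.133
finger_force: 60.6
```

```bash
python3 -c "
from p import *
s,p,ph=state();print(s['t'],p,ph)
plan((p[0],p[1],.12,None,0),(.516,-.410,.12,31,0))"
```

```text
21.0833 [0.60598529 0.20248867 0.02067171] 48.732691460714825
[[0.0, 0.0, -3.3, 0, 0], [0.0, 0.0, -3.3, 0, 0], [0.0, 0.0, -3.3, 0, 0], [-1.4, 0.9, -0.0, 0, 0], [-2.9, 1.9, -0.0, 1, 0], [-2.9, 1.9, -0.0, 1, 0], [-2.8, 2.0, -0.0, 1, 0], [-2.8, 2.0, -0.0, 1, 0], [-2.7, 2.1, -0.0, 1, 0], [-2.8, 2.1, -0.0, 1, 0], [-2.6, 2.1, -0.0, 1, 0], [-2.7, 2.3, -0.0, 1, 0]]
[[-2.6, 2.2, -0.0, 1, 0], [-2.5, 2.3, -0.0, 1, 0], [-2.5, 2.3, -0.0, 1, 0], [-2.5, 2.4, -0.0, 1, 0], [-2.5, 2.5, -0.0, 1, 0], [-2.4, 2.4, -0.0, 1, 0], [-2.3, 2.5, -0.0, 1, 0], [-2.3, 2.6, -0.0, 1, 0], [-2.3, 2.6, -0.0, 1, 0], [-1.1, 1.3, -0.0, 1, 0]]
```

Emit:
move_arm(series=[[0,0,-2,0,0],[0,0,-3.9,0,0],[0,0,-4,0,0],[-1.4,0.9,0,0,0],[-2.9,1.9,0,1,0],[-2.9,1.9,0,1,0],[-2.8,2.0,0,1,0],[-2.8,2.0,0,1,0],[-2.7,2.1,0,1,0],[-2.8,2.1,0,1,0],[-2.6,2.1,0,1,0],[-2.7,2.3,0,1,0]])

```text
t: 22.08
position: [0.5617, -0.0885, 0.1181]
eef_rot: [[0.758, 0.653, -0.0], [0.653, -0.758, 0.0], [0.0, -0.001, -1.0]]
force: [0.8, -0.4, -1.2]
gripper_width: 0.131
finger_force: 59.6
```

Emit:
move_arm(series=[[-2.6,2.2,0,1,0],[-2.5,2.3,0,1,0],[-2.5,2.3,0,1,0],[-2.5,2.4,0,1,0],[-2.5,2.5,0,1,0],[-2.4,2.4,0,1,0],[-2.3,2.5,0,1,0],[-2.3,2.6,0,1,0],[-2.3,2.6,0,1,0],[-1.1,1.3,0,1,0],[0,0,2.5,0,0],[0,0,2.5,0,0]])

```text
t: 23.08
position: [0.5146, -0.4136, 0.069]
eef_rot: [[0.861, 0.508, 0.003], [0.508, -0.861, -0.003], [0.001, 0.005, -1.0]]
force: [-0.1, 1.5, -2.8]
gripper_width: 0.129
finger_force: 59.7
```

Emit:
move_arm(series=[[0,0,1,0,0],[0,0,0,0,0],[0,0,0,0,0]])

```text
t: 23.33
position: [0.5147, -0.4096, 0.0579]
eef_rot: [[0.859, 0.512, -0.001], [0.512, -0.859, 0.001], [-0.0, -0.001, -1.0]]
force: [-0.2, -0.1, -1.1]
gripper_width: 0.129
finger_force: 59.5
```

```bash
python3 -c "
from p import *
s,p,ph=state();print(s['t'],p,ph,s['finger_force'])
f=grab_frame('scene');crop('scene',f,65,85,6,720,600,'pics/k1.png')
h=p[2]-.0205
a=np.radians(ph);X=np.array([np.cos(a),np.sin(a)])
for d in (.044,-.044): print(((px('scene',[*(p[:2]+X*(d-.003)),h+.022])[0]-[65,85]+.5)*6-.5).round(0))
plan((.516+.003*.86,-.410+.0015,.03,31,0))"
```

```text
23.3333 [ 0.51467003 -0.4095836   0.05793275] 30.7727447235764 59.507970213890076
[317. 311.]
[349. 171.]
[[0.4, 0.0, 2.9, 0, 0]]
```

View pics/k1.png

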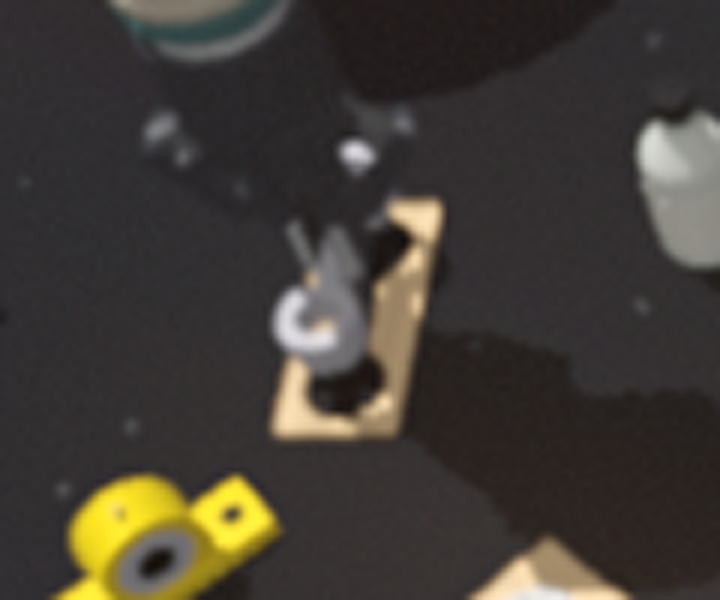

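The link's near eye is at about (318,320), close to the predicted (317,311), and it lines up with the silhouette below at (345,388). Lowering.

Emit:
move_arm(series=[[0.2,0,1,0,0],[0,0,0.9,0,0],[0,0,0.5,0,0],[0,0,0.3,0,0],[0,0,0.2,0,0],[0,0,0.1,0,0],[0,0,0,0,0],[0,0,0,0,0]])

```text
t: 24.05
position: [0.5167, -0.4094, 0.0285]
eef_rot: [[0.86, 0.511, 0.0], [0.511, -0.86, -0.0], [0.0, 0.0, -1.0]]
force: [-0.8, -0.1, -2.6]
gripper_width: 0.128
finger_force: 59.6
```

Emit:
move_arm(series=[[0,0,0.1,0,0],[0,0,0.1,0,0],[0,0,0.1,0,0],[0,0,0.1,0,0],[0,0,0,0,0],[0,0,0,0,0]])

```text
t: 24.55
position: [0.5166, -0.4093, 0.0247]
eef_rot: [[0.86, 0.511, 0.0], [0.511, -0.86, -0.0], [0.0, 0.0, -1.0]]
force: [-1.0, 0.7, 1.7]
gripper_width: 0.131
finger_force: 60.1
```

Emit:
move_arm(series=[[0,0,0,0,2],[0,0,0,0,4],[0,0,0,0,4],[0,0,0,0,4],[0,0,-0.5,0,4],[0,0,-2,0,4],[0,0,-3.5,0,4],[0,0,-4,0,4],[0,0,-4,0,4],[0,0,-3,0,4],[0,0,0,0,4]])

```text
t: 25.47
position: [0.5202, -0.4119, 0.2025]
eef_rot: [[0.86, 0.511, 0.011], [0.511, -0.86, -0.008], [0.005, 0.013, -1.0]]
force: [0.3, -1.3, -0.0]
gripper_width: 0.468
finger_force: 0.0
```

Emit:
move_arm(series=[[-2,0,0,0,4],[-3,1,0,0,4],[-3,1,0,0,4],[-3,1,0,0,4],[-3,1,0,0,4],[-3,1,0,0,4],[-3,0,0,0,4],[-3,0,0,0,4],[-2,0,0,0,4],[-1,0,0,0,4],[0,0,0,0,4],[0,0,0,0,4]])

```text
t: 26.47
position: [0.3195, -0.5845, 0.1944]
eef_rot: [[0.86, 0.511, 0.001], [0.511, -0.86, 0.001], [0.001, 0.0, -1.0]]
force: [1.3, 0.9, 0.3]
gripper_width: 0.467
finger_force: 0.0
```

```bash
python3 -c "
from p import *
f=grab_frame('top');g=f[85:245,75:435,::-1];cv2.imwrite('pics/end.png',cv2.resize(g,(800,356),interpolation=cv2.INTER_CUBIC));cv2.imwrite('raw_end.png',f[:,:,::-1])"
```

```text
(no output)
```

View pics/end.png

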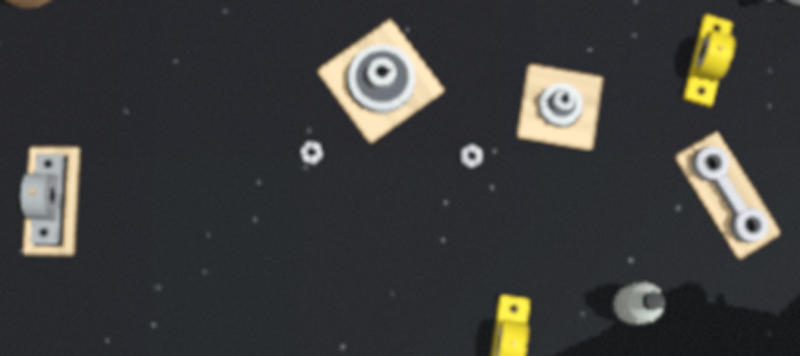

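All four sit on their silhouettes. I'll check the numbers from these pixels: block holes (48,163) and (43,232), link eyes (712,163) and (751,225), pulley rims (381,78) and (561,104).

```bash
python3 -c "
from p import *
k=800/360
q=lambda u,v,z:w('top',75+(u+.5)/k-.5,85+(v+.5)/k-.5,z)
def two(a,b,z):
  a=q(*a,z);b=q(*b,z);d=a-b;return (a+b)/2,np.degrees(np.arctan2(d[1],d[0]))
print(two((48,163),(43,232),.016),'want .507 .4165 -0.9');print(two((712,163),(751,225),.026),'want .5157 -.4105 31')
print(q(381,78,.026),'.657 .014');print(q(561,104,.022),'.624 -.2065')"
```

```text
(array([0.50862297, 0.41925984]), np.float64(-1.581780320608648)) want .507 .4165 -0.9
(array([ 0.51276058, -0.40782921]), np.float64(30.74364913320372)) want .5157 -.4105 31
[0.65317111 0.01279152] .657 .014
[ 0.62265917 -0.20478519] .624 -.2065
```

All four are within about 4 mm and 1°, so I'm handing in.

```bash
python3 -c "
from rig import *
print(sign_off())"
```

```text
the job is handed in; nothing more can be done
None
```

All four parts are set down on their shadow boards, centred within about 4 mm and lined up within about 1° by the last camera check; the oil bottle was not handled, and the job is handed in (no verdict was returned).

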